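# Punch an oak strip's end and show it to the inspection camera

### The arm

A 6-joint arm with a two-finger parallel gripper is mounted at the origin on a cart in front of the work surface, level with it; the furniture and walls round the work are solid. World frame = base frame: x ahead of the robot, y to its left, z up, the work surface at z = 0. Lengths are in m, angles in rad, forces in N, time in s.
With the tool pointing down it reaches from about 0.375 to 0.975 m from the base axis. Payload 3.8 kg.
Tool frame: the origin (TCP) lies midway between the tips of the shut fingers; the grasp point (between the pads) lies 19 mm behind it; z points along the fingers, y is the line along which they close (so a half turn about z gives the same grasp; the last joint's range is limited). The gripper opens to 85 mm and grips with 20 to 120 N. Pads are 22 mm wide; open, the fingers measure 114 mm over their backs; the gripper's body (76 mm by 85 mm) begins 54 mm behind the grasp point. The pads swing forward as they close: fully open they stand 13 mm farther back than shut.
Start: joints at [-1.371, 0.264, 1.604, -0, 1.274, -0.037], TCP at [0.158, -0.656, 0.231] pointing down, gripper open.
Joint ranges: [-2.63, 2.63], [-0.94, 2.18], [0.31, 2.57], [-1.31, 4.45], [0, 2.66], [-2.55, 2.55]. Speed limits (rad/s): [2.57, 2.57, 3.14, 3.14, 3.14, 3.14].

### API

Orientations are given as a rotation vector (axis times angle).
In Python, from workcell import status, read_camera, workorder, masks_of gives the robot as it stands.
- The arm moves only by the tool drive_tool, never from a script. Its argument "rows" is a list of rows, each a list of 7 numbers: the turn, a rotation vector about the tool's x, y, z in degrees, then the shift along the tool's x, y, z in m, then the opening, from 0 (shut) to 1 (fully open). In form: [[ax, ay, az, tx, ty, tz, claw], ...]. A call has 1 to 8 rows; each row shifts and turns the commanded pose from where the row before left it, along the tool's axes as they then stand; what a row does not reach is not made up. A row lasts 1/12 s, in which the tool goes at most 41.7 mm and 7.16 degrees, less where a joint would pass 70% of its speed; a pose out of reach is approached as far as the arm can. A call is refused whole if a number of a shift passes 0.0417 or a number of a turn 7.16, either way. A call with a gripper value outside its range is refused whole. The fingers move at their own pace and stop on an object; "force" is the grip in N (left out, the last holds). Time passes only in rows, so rows that do not move let the fingers close. It gives the time, the measured TCP pose, the force, the opening and the grip force at its end, in the units of the state.
- status.read_state(): the state, without advancing time (a new reading comes with each control period).
- read_camera(name): name is "scene" or "top" or "wrist"; returns a dict with "color" (384x512x3 uint8, red, green, blue), "intrinsics" (3x3 intrinsics, pixels), "D" ([k1, k2, p1, p2, k3] as OpenCV has them; the pictures are not rectified), "world_from_camera" (4x4, takes a point from camera to world coordinates); the wrist camera has in their place "mount" (4x4, takes a point from camera to tool coordinates, whose origin is the TCP and whose axes are the flange's). Camera axes: x right, y up, looking along -z (the intrinsics and any distortion apply to the point x, -y, -z); pixel columns grow to the right and rows downward; lengths in m; the calibration is good to about 2 mm. A picture is of the moment at which its call begins: read the wrist's pose just before it. There is no depth.
- workorder.finish_job(): hands the job in; it is judged then, once.
Trained networks look in a picture, given as the dict that the camera call returned (one of the last four; its "shot" number tells which), for a name from the list of things; names that differ only in an ending like _2 or _b are one class to them, and where a whole thing is asked for, a point or a joint stands for the part that bears it (a point fixed in the world has none). Each returns a list of dicts, best first, with "score" (0 to 1); they miss things now and then, are a little off and sometimes report something else, mostly with a low value. They report only what shows in the picture. A call takes as long as a camera call.
- masks_of(picture, name): "mask" (384x512 bool, what is visible of it) and "bbox" ([left, top, right, bottom] in pixels, round what is visible of it).
The state is a dict: "time": time; "q": joint angles; "joint_vel": joint speeds; "joint_torque": joint torques, N m; "tool_pos": TCP position; "tcp_rot": TCP orientation; "wrist_force": force on the tool from outside, world axes, zero at the start; "torque": the same for the moment, N m; "width": opening from 0.0 (shut) to 1.0 (fully open); "grip_force": force on a finger pad.
Only numpy, scipy, OpenCV 4.12 (cv2) and the standard library are available. Lean on these libraries where they do the work, as an engineer would, in place of code of your own. Each camera call takes 0.05 s, during which the arm holds its last target. There are 200 camera calls.

### The job

The oak strip lying in the channel of the marking jig needs its centre mark: push it along the channel, fully home against the jig's stop so that the sprung punch is pressed right in, and keep it pressed there steadily for a good second. Then take the strip out of the jig and hold it up in the air to the inspection camera: punched end towards the lens, centred on it and about 8 cm in front of it, the strip in line with the camera's view (tipped as the camera is tipped) with its broad top face still up. Finish while holding it there still, letting go of nothing and leaving the other things on the table alone.

Things in the scene. Friction and masses are not known exactly. Their poses are not given: they have to be found in the camera images.
- jig: Marking jig, fixed: plywood base 90 x 300 x 12 mm; two aluminium rails (10 mm wide, tops 20 mm above the table) form a channel 40 mm wide along its y axis; dark steel stop block (70 mm wide, 22 thick, top 46 mm above the table) across the +y end, punch barrel behind it. Origin: centre of base underside; z up. The strip is pushed along +y.
- stop_face (a point): Centre of the stop block's face that the strip's end comes home against: jig x 0, y +110 mm, 23 mm above the table (11 mm above the channel floor); axes as the jig's.
- punch (a joint): Travel of the sprung punch, a 10 mm steel pin with a blunt point standing 12 mm out of the stop face along the jig's -y, at the middle of the strip's end. 0 m = fully out, 0.012 m = flush with the stop face (reads about 0.0114 with the strip home). The spring takes 2.7 N to start and 8.1 N when flush, and pushes the pin out again.
- strip: Workpiece: plain oak strip 36 (x) x 170 (y) x 22 (z) mm, about 0.1 kg, loose in the channel with 2 mm play either side, its +y end 10 to 40 mm short of the punch's tip. Origin: centre of its underside (12 mm above the table in the jig); x across, y along it towards the punch, z up. It stands 14 mm proud of the rails.
- marked_end (a point): Centre of the strip's end that faces the punch (y +85 mm, 11 mm above the underside); axes as the strip's.
- lens (a point): Centre of the front of the inspection camera's lens (36 mm wide), 0.19 to 0.26 m above the table, left of the jig. The camera looks along this frame's -x, roughly to the robot's right, level or tipped down by up to 0.35 rad; z is the camera's up, y its side. Head 80 mm long, reaching 20 mm from its axis; behind it a post 20 mm thick, 350 mm high. It stays put.
- thin_strip: Bystander: thin oak strip 24 x 150 x 19 mm lying beyond the jig; origin at its underside's centre.
- stone_box: Bystander: closed dark wooden oilstone box 70 x 190 x 45 mm beyond the jig and to its left (another one, fixed, lies far right by the timber); origin at its underside's centre.

How it is judged:
By the outcome, as a careful person would: the job done as asked, in the order asked, and still so for the second after the job is handed in, while the arm keeps its last pose, push and grip.
It also fails if it takes over 42 s, if anything falls off the work surface, if the arm or the gripper's body presses on something with over 40 N, if the wrist force passes 120 N, or if a joint passes its speed limit or range.

## Working session

There is one attempt and no reset: what is moved stays moved. The work goes in short steps, Python scripts to look and compute and a tool call to move; the robot and the scene stay as the last step left them, time stands still between calls to the robot, and variables do not carry over. Pictures are saved under pics/ and viewed, at most 10 in all, crops included, and the job is handed in when it is done.

Besides the shell and the picture viewer there is one more tool, called as a command line: name --pt "numbers of a row" for each row, then --argument value for the rest. drive_tool: Moves the arm, as the interface text tells. Its arguments: {"type":"object","properties":{"rows":{"type":"array"},"force":{"type":"number"}},"required":["rows"]}

```bash
ls; mkdir -p pics
cat > h.py <<'E'
import numpy as np, cv2
from workcell import status, read_camera, workorder, masks_of
from scipy.spatial.transform import Rotation as R
def T(p,r):
    M=np.eye(4);M[:3,:3]=R.from_rotvec(r).as_matrix();M[:3,3]=p;return M
def tcp():
    s=status.read_state();return T(s['tool_pos'],s['tcp_rot'])
def shot(n):
    t=tcp();p=read_camera(n)
    p['wc']=np.array(p['world_from_camera']) if 'world_from_camera' in p else t@np.array(p['mount'])
    return p
def rays(p,px):
    K=np.array(p['intrinsics'],float);D=np.array(p['D'],float)
    u=cv2.undistortPoints(np.array(px,float).reshape(-1,1,2),K,D).reshape(-1,2)
    d=np.c_[u[:,0],-u[:,1],-np.ones(len(u))]@p['wc'][:3,:3].T
    return p['wc'][:3,3],d
def atz(p,px,z):
    o,d=rays(p,px);return o+d*((z-o[2])/d[:,2])[:,None]
def proj(p,X):
    K=np.array(p['intrinsics'],float);D=np.array(p['D'],float)
    c=(np.array(X).reshape(-1,3)-p['wc'][:3,3])@p['wc'][:3,:3]
    c=c*[1,-1,-1]
    return cv2.projectPoints(c,np.zeros(3),np.zeros(3),K,D)[0].reshape(-1,2)
def save(p,f,box=None,s=1.5):
    im=p['color'][:,:,::-1]
    if box: im=im[box[1]:box[3],box[0]:box[2]]
    cv2.imwrite('pics/'+f,cv2.resize(im,None,fx=s,fy=s,interpolation=cv2.INTER_CUBIC))
E
python3 - <<'E'
from h import *
ims=[]
for n in ('scene','top'):
    p=shot(n);save(p,n+'.png')
    print(n,p['wc'].round(3).tolist(),np.array(p['intrinsics']).round(1).tolist(),p['D'])
    for k in ('jig','strip','lens','stone_box','thin_strip','punch'):
        for m in masks_of(p,k)[:2]:
            r=cv2.minAreaRect(np.argwhere(m['mask'])[:,::-1].astype(np.float32));print(k,round(m['score'],2),np.round(m['bbox']),m['mask'].sum(),cv2.boxPoints(r).round(0).tolist())
s=status.read_state();print({k:np.round(v,3).tolist() for k,v in s.items()})
E
```

```text
pics
scene [[-0.582, 0.52, -0.625, -0.096], [-0.813, -0.357, 0.459, 0.583], [0.016, 0.776, 0.631, 0.811], [0.0, 0.0, 0.0, 1.0]] [[433.6, 0.0, 258.8], [0.0, 433.6, 185.5], [0.0, 0.0, 1.0]] [-0.16891603  0.          0.          0.          0.        ]
jig 0.92 [262. 189. 370. 244.] 1985 [[256.0, 213.0], [360.0, 179.0], [371.0, 211.0], [267.0, 246.0]]
strip 0.57 [293. 191. 354. 223.] 790 [[292.0, 209.0], [349.0, 189.0], [354.0, 203.0], [297.0, 223.0]]
lens 0.94 [181. 191. 223. 221.] 679 [[178.0, 199.0], [218.0, 189.0], [223.0, 212.0], [184.0, 222.0]]
stone_box 0.63 [185. 182. 247. 240.] 1331 [[183.0, 230.0], [226.0, 176.0], [248.0, 193.0], [204.0, 247.0]]
thin_strip 0.65 [245. 168. 266. 206.] 365 [[243.0, 171.0], [252.0, 167.0], [269.0, 202.0], [260.0, 206.0]]
top [[-0.014, 0.994, -0.109, 0.524], [-1.0, -0.015, -0.013, 0.075], [-0.015, 0.108, 0.994, 0.969], [0.0, 0.0, 0.0, 1.0]] [[347.7, 0.0, 245.2], [0.0, 347.7, 187.8], [0.0, 0.0, 1.0]] [-0.07071881  0.          0.          0.          0.        ]
jig 0.56 [238. 208. 356. 252.] 2797 [[236.0, 236.0], [240.0, 203.0], [357.0, 218.0], [352
[... 287 characters left out ...]
.0, 242.0], [131.0, 243.0]]
stone_box 0.64 [178. 146. 251. 197.] 1913 [[176.0, 174.0], [241.0, 144.0], [253.0, 169.0], [188.0, 199.0]]
stone_box 0.26 [130. 226. 173. 246.] 633 [[130.0, 226.0], [170.0, 224.0], [171.0, 243.0], [131.0, 244.0]]
thin_strip 0.6 [261. 136. 287. 188.] 456 [[261.0, 184.0], [276.0, 133.0], [284.0, 135.0], [269.0, 187.0]]
{'time': 0.7, 'q': [-1.371, 0.264, 1.604, -0.0, 1.274, -0.037], 'joint_vel': [0.001, 0.001, 0.001, -0.0, 0.001, -0.001], 'joint_torque': [0.0, -51.484, -36.761, 0.0, 0.001, -0.0], 'tool_pos': [0.158, -0.656, 0.231], 'tcp_rot': [3.12, 0.371, -0.0], 'wrist_force': [0.761, 0.358, 0.623], 'torque': [0.005, 0.018, 0.016], 'grip_force': 0.0, 'width': 0.998}
```

View pictures.

View pics/scene.png

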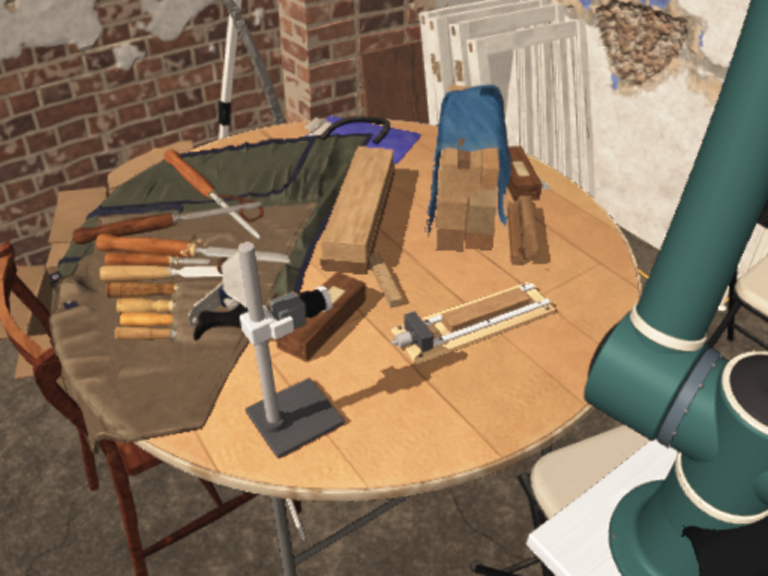

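View pics/top.png

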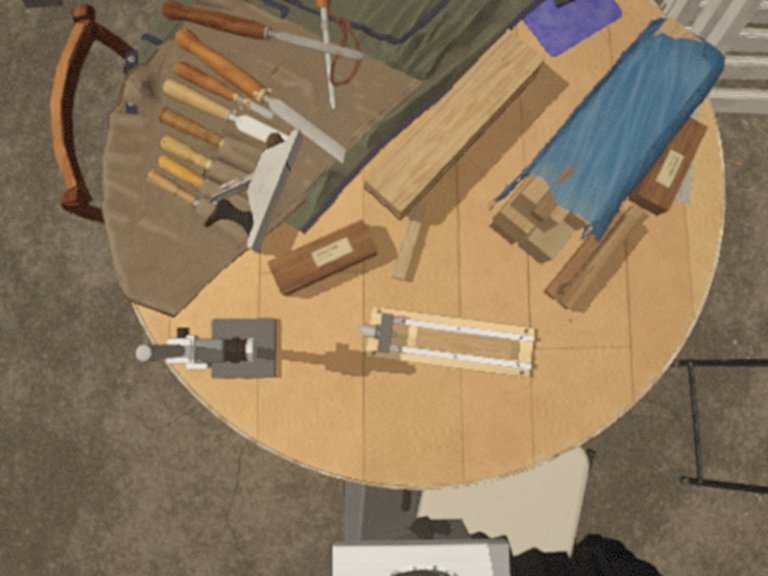

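Run:
```python
from h import *
p=shot('top');q=shot('scene')
def tri(a,b):
    (o1,d1),(o2,d2)=rays(p,[a]),rays(q,[b]);d1=d1[0];d2=d2[0]
    s=np.linalg.lstsq(np.c_[d1,-d2],o2-o1,rcond=None)[0];A=o1+s[0]*d1;B=o2+s[1]*d2;return ((A+B)/2).round(4),np.linalg.norm(A-B).round(4)
m=masks_of(p,'strip')[0];ma=m['mask']
print('strip rect at z34',atz(p,cv2.boxPoints(cv2.minAreaRect(np.argwhere(ma)[:,::-1].astype(np.float32))),.034).round(4).tolist())
ys=masks_of(q,'strip')[0]['mask']
print('strip tri centroid',tri(np.argwhere(ma).mean(0)[::-1],np.argwhere(ys).mean(0)[::-1]))
j=masks_of(p,'jig')[0]['mask']
print('jig rect z12',atz(p,cv2.boxPoints(cv2.minAreaRect(np.argwhere(j)[:,::-1].astype(np.float32))),.012).round(4).tolist())
l=masks_of(p,'lens')[0]['mask'];l2=masks_of(q,'lens')[0]['mask']
print('head tri',tri(np.argwhere(l).mean(0)[::-1],np.argwhere(l2).mean(0)[::-1]))
save(p,'topcrop.png',(110,120,370,270),3);save(q,'scenecrop.png',(160,150,390,260),3.4)
print(status.read_state()['time'])
```

```text
strip rect at z34 [[0.5082, 0.0078, 0.034], [0.5472, 0.0009, 0.034], [0.5184, -0.1701, 0.034], [0.4795, -0.1626, 0.034]]
strip tri centroid (array([ 0.5134, -0.0833,  0.0225]), np.float64(0.0019))
jig rect z12 [[0.4985, 0.1128, 0.012], [0.5899, 0.0985, 0.012], [0.5389, -0.2189, 0.012], [0.4482, -0.2017, 0.012]]
head tri (array([0.5088, 0.289 , 0.2216]), np.float64(0.0043))
1.05
```

```bash
cat >> h.py <<'E'
import json
def plan(G,n=None,claw=1,start=None,prt=True):
    """straight rows from measured pose to G; rounded; returns end pose"""
    A=tcp() if start is None else start
    dR=R.from_matrix(A[:3,:3].T@G[:3,:3]).as_rotvec()
    k=max(np.linalg.norm(G[:3,3]-A[:3,3])/.040,np.degrees(np.linalg.norm(dR))/6.9)
    n=n or int(np.ceil(k));rows=[];C=A.copy()
    for i in range(1,n+1):
        D=np.eye(4);D[:3,:3]=A[:3,:3]@R.from_rotvec(dR*i/n).as_matrix();D[:3,3]=A[:3,3]+(G[:3,3]-A[:3,3])*i/n
        M=np.linalg.inv(C)@D
        # shift along axes at row start, turn about tool axes
        a=np.round(np.degrees(R.from_matrix(M[:3,:3]).as_rotvec()),2);t=np.round(M[:3,3],4)
        rows.append([*a.tolist(),*t.tolist(),claw]);S=np.eye(4);S[:3,:3]=R.from_rotvec(np.radians(a)).as_matrix();S[:3,3]=t;C=C@S
    if prt:
        for i in range(0,n,8): print(json.dumps(rows[i:i+8]).replace(' ','').replace('-0.0,','0,').replace('0.0,','0,'))
    return C
def down(p,yaw,pitch=0,roll=0):
    """tool z down; tool y at direction yaw (rad) in plane; then world-side tilt rotvec in tool axes"""
    y=np.array([np.cos(yaw),np.sin(yaw),0]);z=np.array([0,0,-1.]);M=np.eye(4)
    M[:3,:3]=np.c_[np.cross(y,z),y,z]@R.from_rotvec([roll,pitch,0]).as_matrix();M[:3,3]=p;return M
E
python3 - <<'E'
from h import *
p=shot('wrist');print(np.array(p['mount']).round(3).tolist(),np.array(p['intrinsics']).round(0).tolist(),p['D'])
G=down([.50,-.06,.30],np.radians(-9.4))
plan(G)
E
```

```text
[[-0.001, 0.96, 0.281, 0.072], [1.0, 0.001, 0.001, 0.001], [0.0, 0.281, -0.96, -0.142], [0.0, 0.0, 0.0, 1.0]] [[281.0, 0.0, 253.0], [0.0, 281.0, 189.0], [0.0, 0.0, 1.0]] [-0.06340478  0.          0.          0.          0.        ]
[[0,0,-3.72,0.0262,-0.0277,-0.0038,1],[0,0,-3.73,0.028,-0.026,-0.0038,1],[0,0,-3.72,0.0296,-0.0241,-0.0039,1],[0,0,-3.73,0.0311,-0.0222,-0.0038,1],[0,0,-3.72,0.0325,-0.02,-0.0038,1],[0,0,-3.72,0.0337,-0.018,-0.0038,1],[0,0,-3.73,0.0348,-0.0157,-0.0038,1],[0,0,-3.72,0.0357,-0.0134,-0.0038,1]]
[[0,0,-3.73,0.0365,-0.011,-0.0039,1],[0,0,-3.72,0.0372,-0.0087,-0.0038,1],[0,0,-3.72,0.0377,-0.0062,-0.0038,1],[0,0,-3.73,0.038,-0.0037,-0.0038,1],[0,0,-3.72,0.0381,-0.0013,-0.0038,1],[0,0,-3.73,0.0382,0.0012,-0.0038,1],[0,0,-3.72,0.038,0.0036,-0.0039,1],[0,0,-3.72,0.0377,0.0062,-0.0038,1]]
[[0,0,-3.73,0.0372,0.0085,-0.0038,1],[0,0,-3.72,0.0365,0.011,-0.0038,1]]
```

View pics/scenecrop.png

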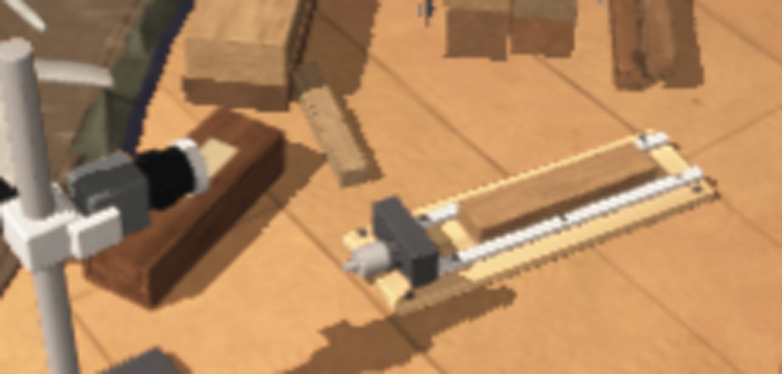

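drive_tool --pt "0 0 -3.72 0.0262 -0.0277 -0.0038 1" --pt "0 0 -3.73 0.028 -0.026 -0.0038 1" --pt "0 0 -3.72 0.0296 -0.0241 -0.0039 1" --pt "0 0 -3.73 0.0311 -0.0222 -0.0038 1" --pt "0 0 -3.72 0.0325 -0.02 -0.0038 1" --pt "0 0 -3.72 0.0337 -0.018 -0.0038 1" --pt "0 0 -3.73 0.0348 -0.0157 -0.0038 1" --pt "0 0 -3.72 0.0357 -0.0134 -0.0038 1"

```text
time: 1.77
tool_pos: [0.3107, -0.3895, 0.2622]
tcp_rot: [2.917, 1.164, 0.0]
wrist_force: [0.4, -0.4, -0.1]
width: 1.003
grip_force: 0.0
```

drive_tool --pt "0 0 -3.73 0.0365 -0.011 -0.0039 1" --pt "0 0 -3.72 0.0372 -0.0087 -0.0038 1" --pt "0 0 -3.72 0.0377 -0.0062 -0.0038 1" --pt "0 0 -3.73 0.038 -0.0037 -0.0038 1" --pt "0 0 -3.72 0.0381 -0.0013 -0.0038 1" --pt "0 0 -3.73 0.0382 0.0012 -0.0038 1" --pt "0 0 -3.72 0.038 0.0036 -0.0039 1" --pt "0 0 -3.72 0.0377 0.0062 -0.0038 1"

```text
time: 2.43
tool_pos: [0.4626, -0.1244, 0.293]
tcp_rot: [2.519, 1.875, 0.001]
wrist_force: [1.0, -0.4, 0.5]
width: 1.002
grip_force: 0.0
```

drive_tool --pt "0 0 -3.73 0.0372 0.0085 -0.0038 1" --pt "0 0 -3.72 0.0365 0.011 -0.0038 1" --pt "0 0 0 0 0 0 1"

```text
time: 2.68
tool_pos: [0.5029, -0.0546, 0.3011]
tcp_rot: [2.388, 2.042, 0.007]
wrist_force: [0.3, -0.6, 0.2]
width: 1.004
grip_force: 0.0
```

Run:
```python
from h import *
p=shot('wrist');save(p,'w1.png');print(p['wc'].round(3).tolist())
def rect(m): return cv2.boxPoints(cv2.minAreaRect(np.argwhere(m)[:,::-1].astype(np.float32)))
for k,z in (('strip',.034),('jig',.012),('punch',.023)):
    for m in masks_of(p,k)[:2]:
        r=rect(m['mask']);print(k,round(m['score'],2),m['mask'].sum(),r.round(0).tolist(),atz(p,r,z)[:,:2].round(4).tolist())
    np.save(k+'1.npy',masks_of(p,k)[0]['mask'])
s=status.read_state();print(s['time'],s['tool_pos'],s['tcp_rot'],s['q'])
```

```text
[[0.988, 0.151, 0.04, 0.514], [-0.156, 0.949, 0.275, 0.015], [0.004, -0.278, 0.961, 0.444], [0.0, 0.0, 0.0, 1.0]]
strip 0.84 2777 [[248.0, 115.0], [274.0, 115.0], [274.0, 227.0], [248.0, 227.0]] [[0.5073, 0.0061], [0.5437, 0.0004], [0.5203, -0.1698], [0.4797, -0.1633]]
jig 0.88 8651 [[230.0, 245.0], [230.0, 36.0], [292.0, 36.0], [292.0, 245.0]] [[0.4423, -0.201], [0.4994, 0.1171], [0.5855, 0.1038], [0.5465, -0.2177]]
punch 0.66 81 [[258.0, 35.0], [264.0, 35.0], [264.0, 90.0], [258.0, 90.0]] [[0.5378, 0.1098], [0.5459, 0.1085], [0.5352, 0.0367], [0.5268, 0.038]]
3.0333 [ 0.49936943 -0.06121478  0.29982217] [-2.39835289e+00 -2.02903697e+00  5.88174917e-04] [-1.71326159e-01 -1.01902290e-01  1.87227161e+00 -2.38997702e-04
  1.37152680e+00 -4.83181423e-03]
```

View pics/w1.png

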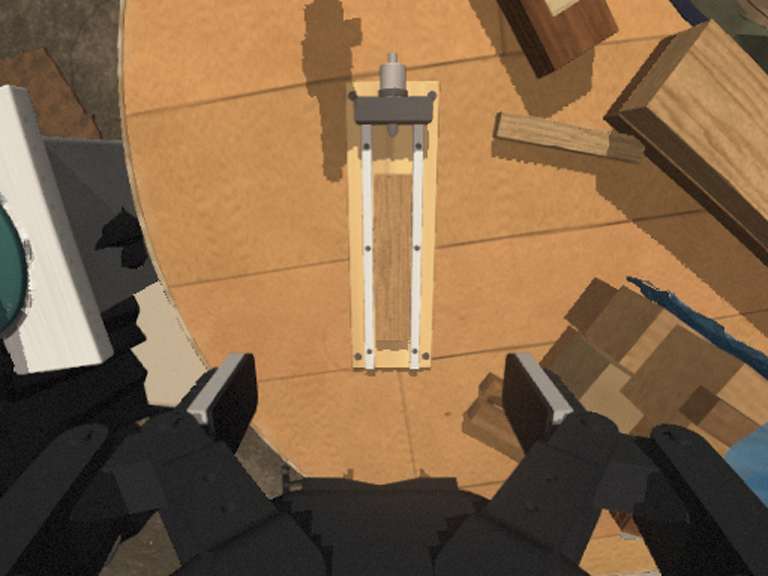

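Run:
```python
from h import *
G=down([.49,0.02,.36],np.radians(-5),pitch=np.radians(45))
C=plan(G)
w=C@np.array(shot('wrist')['mount']);print(w.round(3).tolist())
G=down([.40,0.12,.33],np.radians(-45),pitch=np.radians(45))
plan(G,start=C)
```

```text
[[0.25,6.43,-0.62,0.0112,-0.0032,-0.0086,1],[0.25,6.42,-0.61,0.0122,-0.0032,-0.0073,1],[0.26,6.43,-0.62,0.0129,-0.003,-0.0058,1],[0.25,6.43,-0.61,0.0135,-0.003,-0.0044,1],[0.25,6.42,-0.62,0.0139,-0.0028,-0.0028,1],[0.25,6.43,-0.61,0.0142,-0.0026,-0.0012,1],[0.25,6.43,-0.62,0.0143,-0.0025,0.0004,1]]
[[0.996, 0.077, -0.043, 0.486], [-0.088, 0.874, -0.478, -0.03], [0.0, 0.48, 0.877, 0.511], [0.0, 0.0, 0.0, 1.0]]
[[-4.71,0,4.71,0.0073,-0.0164,0.0144,1],[-4.72,0,4.72,0.0059,-0.0181,0.0129,1],[-4.71,0,4.71,0.0043,-0.0194,0.0114,1],[-4.71,0,4.72,0.0026,-0.0207,0.0097,1],[-4.72,0,4.71,0.001,-0.0215,0.008,1],[-4.71,0,4.72,-0.0009,-0.0221,0.0062,1]]
```

drive_tool --pt "0.25 6.43 -0.62 0.0112 -0.0032 -0.0086 1" --pt "0.25 6.42 -0.61 0.0122 -0.0032 -0.0073 1" --pt "0.26 6.43 -0.62 0.0129 -0.003 -0.0058 1" --pt "0.25 6.43 -0.61 0.0135 -0.003 -0.0044 1" --pt "0.25 6.42 -0.62 0.0139 -0.0028 -0.0028 1" --pt "0.25 6.43 -0.61 0.0142 -0.0026 -0.0012 1" --pt "0.25 6.43 -0.62 0.0143 -0.0025 0.0004 1" --pt "0 0 0 0 0 0 1"

```text
time: 3.75
tool_pos: [0.4896, 0.0195, 0.3585]
tcp_rot: [-1.845, -1.685, -0.766]
wrist_force: [-0.4, 0.5, -0.4]
width: 1.001
grip_force: 0.0
```

drive_tool --pt "0 0 0 0 0 0 1" --pt "0 0 0 0 0 0 1"

```text
time: 3.92
tool_pos: [0.4905, 0.0202, 0.36]
tcp_rot: [-1.848, -1.695, -0.763]
wrist_force: [0.4, 0.6, 0.5]
width: 1.0
grip_force: 0.0
```

Run:
```python
from h import *
p=shot('wrist');save(p,'w2.png',(100,0,400,200),2.6);np.save('w2.npy',p,allow_pickle=True)
for m in masks_of(p,'lens')[:2]: print(m['score'],m['bbox'],m['mask'].sum()); np.save('w2m.npy',m['mask'])
s=status.read_state();print(s['time'],s['tool_pos'],s['tcp_rot'],s['q'])
```

```text
0.78 [232.5, 62.3, 263.0, 120.0] 1369
4.0167 [0.49064827 0.0210035  0.36066533] [-1.8454883  -1.69647718 -0.76367759] [-0.49204669 -0.04876234  1.89642325  0.70767641  1.64489036 -0.48385764]
```

View pics/w2.png

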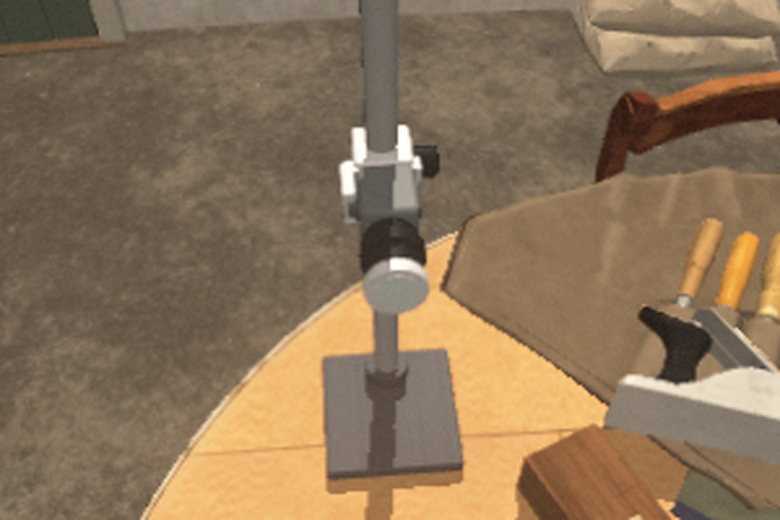

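drive_tool --pt "-4.71 0 4.71 0.0073 -0.0164 0.0144 1" --pt "-4.72 0 4.72 0.0059 -0.0181 0.0129 1" --pt "-4.71 0 4.71 0.0043 -0.0194 0.0114 1" --pt "-4.71 0 4.72 0.0026 -0.0207 0.0097 1" --pt "-4.72 0 4.71 0.001 -0.0215 0.008 1" --pt "-4.71 0 4.72 -0.0009 -0.0221 0.0062 1" --pt "0 0 0 0 0 0 1" --pt "0 0 0 0 0 0 1"

```text
time: 4.68
tool_pos: [0.3985, 0.1226, 0.332]
tcp_rot: [-2.451, -1.034, -1.024]
wrist_force: [0.2, -0.0, -0.2]
width: 0.998
grip_force: 0.0
```

Run:
```python
from h import *
p=shot('wrist');save(p,'w3.png');np.save('w3.npy',p,allow_pickle=True)
for m in masks_of(p,'lens')[:1]: print(m['score'],m['bbox'],m['mask'].sum()); np.save('w3m.npy',m['mask'])
s=status.read_state();print(s['time'],s['tool_pos'],s['tcp_rot'],s['q'])
```

```text
0.59 [191.4, 82.9, 252.9, 145.3] 2131
4.7833 [0.40082234 0.12082676 0.33169805] [-2.45231563 -1.02835042 -1.01942188] [-0.33907446 -0.70038006  2.38546123  0.76422127  1.17898183  0.23511381]
```

View pics/w3.png

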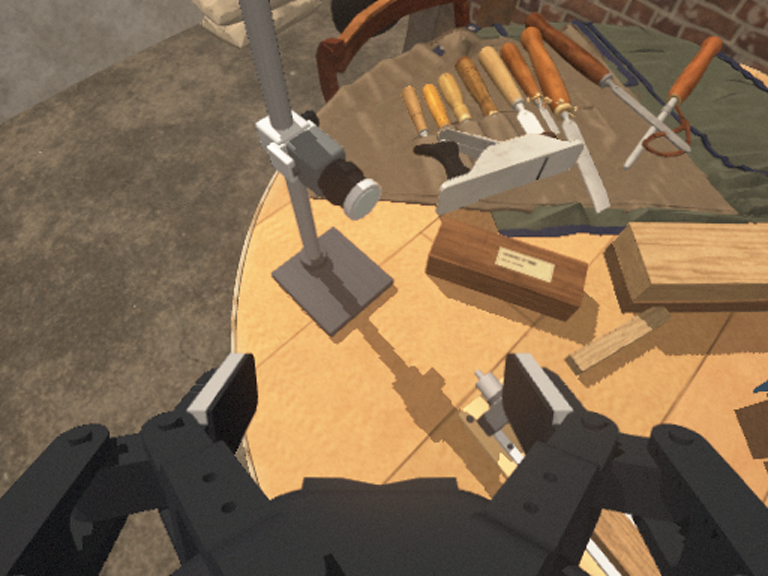

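```bash
cat > fit.py <<'E'
from h import *
from scipy.optimize import least_squares
P=[];C=[];M=[]
for f,c in (('w2',(252,110)),('w3',(243,133))):
    p=np.load(f+'.npy',allow_pickle=True).item();P.append(p);M.append(np.load(f+'m.npy'))
    im=cv2.cvtColor(p['color'],cv2.COLOR_RGB2BGR);m=np.zeros((386,514),np.uint8)
    cv2.floodFill(im.copy(),m,c,0,(28,)*3,(28,)*3,cv2.FLOODFILL_MASK_ONLY|cv2.FLOODFILL_FIXED_RANGE|(255<<8))
    m=m[1:-1,1:-1];k=max(cv2.findContours(m,cv2.RETR_EXTERNAL,cv2.CHAIN_APPROX_NONE)[0],key=len)
    h=cv2.convexHull(k);e=cv2.fitEllipse(h);print(f,m.sum()//255,np.round(e[0],1),np.round(e[1],1),round(e[2]))
    C.append(e)
    v=im.copy();cv2.ellipse(v,e,(0,0,255),1);x,y=map(int,e[0]);cv2.imwrite(f'pics/{f}e.png',cv2.resize(v[max(0,y-50):y+50,x-50:x+50],None,fx=4,fy=4))
th=np.linspace(0,2*np.pi,40,endpoint=False)
def axis(yaw,pit): return np.array([np.cos(pit)*np.cos(yaw),np.cos(pit)*np.sin(yaw),np.sin(pit)]) # into the head
def circ(x,r=.018):
    a=axis(x[3],x[4]);s=np.cross([0,0,1],a);s/=np.linalg.norm(s);u=np.cross(a,s)
    return x[:3]+r*(np.cos(th)[:,None]*s+np.sin(th)[:,None]*u)
def res(x):
    o=[]
    for p,e in zip(P,C):
        q=proj(p,circ(x))-e[0];t=np.radians(e[2]);q=q@np.array([[np.cos(t),-np.sin(t)],[np.sin(t),np.cos(t)]])
        n=np.hypot(q[:,0]/e[1][0]*2,q[:,1]/e[1][1]*2);o+=list((n-1)*np.sqrt(e[1][0]*e[1][1])/2)
    return np.array(o)
s=least_squares(res,[.51,.25,.22,np.pi/2,.15]);x=s.x
print('P',x[:3].round(4),'yaw',np.degrees(x[3]).round(1),'pitch',np.degrees(x[4]).round(1),'rms px',np.sqrt((s.fun**2).mean()).round(2))
np.save('lens.npy',x)
E
python3 fit.py
python3 - <<'E'
import cv2,numpy as np
cv2.imwrite('pics/e.png',np.hstack([cv2.imread('pics/w2e.png'),cv2.imread('pics/w3e.png')]))
E
```

```text
w2 356 [250.7 110.6] [19.2 25.7] 99
w3 318 [241.2 133.8] [17.4 29.6] 54
P [0.5088 0.2521 0.2188] yaw 77.2 pitch -1.3 rms px 0.26
```

View pics/e.png

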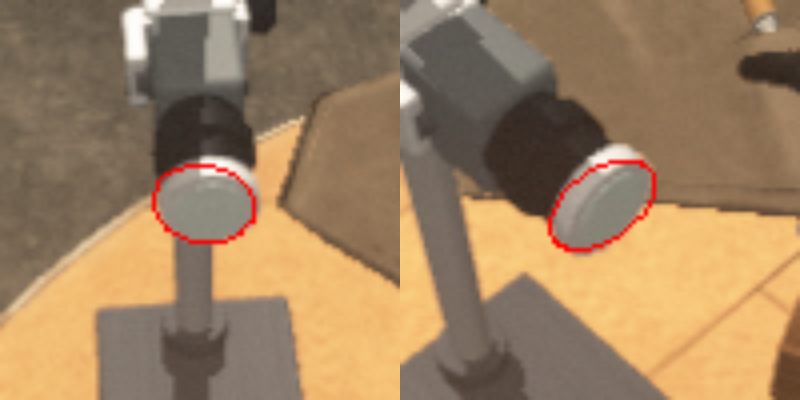

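```bash
cat > fit2.py <<'E'
from h import *
from scipy.optimize import minimize
P=[];M=[]
for f in ('w2','w3'):
    P.append(np.load(f+'.npy',allow_pickle=True).item());M.append(np.load(f+'m.npy'))
for n in ('scene','top'):
    p=shot(n);P.append(p);m=masks_of(p,'lens')[0];M.append(m['mask']);np.save(n+'m.npy',m['mask']);np.save(n+'.npy',p,allow_pickle=True)
th=np.linspace(0,2*np.pi,32,endpoint=False)
def frame(x):
    a=np.array([np.cos(x[4])*np.cos(x[3]),np.cos(x[4])*np.sin(x[3]),np.sin(x[4])]);s=np.cross([0,0,1],a);s/=np.linalg.norm(s);return a,s,np.cross(a,s)
def model(x):
    a,s,u=frame(x);c=x[:3];hw,hh,xb=x[5:8]
    cyl=np.array([c+d*a+r*(np.cos(t)*s+np.sin(t)*u) for d,r in ((0,.018),(.008,.018),(.008,.0165),(xb,.0165)) for t in th])
    box=np.array([c+d*a+i*hw*s+j*hh*u for d in (xb,.08) for i in (1,-1) for j in (1,-1)])
    return cyl,box
def render(p,x,sc=4):
    im=np.zeros((384*sc,512*sc),np.uint8)
    for g in model(x):
        h=cv2.convexHull(((proj(p,g)+.5)*sc).round().astype(np.int32));cv2.fillConvexPoly(im,h,1)
    return cv2.resize(im.astype(np.float32),(512,384),interpolation=cv2.INTER_AREA)
def cost(x,full=False):
    o=[]
    for p,m in zip(P,M):
        r=render(p,x);o.append(1-np.minimum(r,m).sum()/np.maximum(r,m).sum())
    return o if full else sum(o)+1e3*max(0,abs(x[5])-.02)+1e3*max(0,abs(x[6])-.02)
best=None
for yaw in (1.4,1.6,1.75):
  for pit in (0.,.2,.35):
    x0=np.array([.509,.25,.217,yaw,pit,.018,.018,.04])
    S=np.vstack([x0]+[x0+d for d in np.diag([.006,.006,.006,.1,.1,-.003,-.003,.008])])
    r=minimize(cost,x0,method='Nelder-Mead',options=dict(initial_simplex=S,maxiter=350,xatol=1e-4,fatol=1e-4))
    print(yaw,pit,round(r.fun,4),r.x.round(4).tolist())
    if best is None or r.fun<best.fun: best=r
x=best.x;print(np.round(cost(x,True),3),'yaw,pitch deg',np.degrees(x[3:5]).round(1));np.save('lens.npy',x)
t=[]
for p,m in zip(P,M):
    v=np.ascontiguousarray(p['color'][:,:,::-1]);c=proj(p,x[:3])[0].astype(int);x0,y0=max(0,c[0]-50),max(0,c[1]-50)
    v=cv2.resize(v[y0:y0+75,x0:x0+100],None,fx=4,fy=4,interpolation=cv2.INTER_CUBIC)
    for mm,col in ((m.astype(np.uint8),(0,0,255)),((render(p,x)>.5).astype(np.uint8),(0,255,0))):
        k=cv2.resize(mm[y0:y0+75,x0:x0+100],None,fx=4,fy=4,interpolation=cv2.INTER_NEAREST);cv2.drawContours(v,cv2.findContours(k,0,1)[0],-1,col,1)
    q=((proj(p,model(x)[0][:32])-[x0,y0]+.5)*4).astype(np.int32);cv2.polylines(v,[q],True,(255,255,0),1);t.append(v)
cv2.imwrite('pics/fit.png',np.vstack([np.hstack(t[:2]),np.hstack(t[2:])]))
E
time python3 fit2.py
```

```text
1.4 0.0 0.5181 [0.5091, 0.2506, 0.2208, 1.5428, -0.0365, 0.0163, 0.019, 0.0328]
1.4 0.2 0.4884 [0.5105, 0.2498, 0.2167, 1.5694, 0.0724, 0.0162, 0.018, 0.0417]
1.4 0.35 0.4631 [0.5113, 0.2509, 0.2141, 1.5988, 0.1711, 0.0169, 0.0131, 0.0359]
1.6 0.0 0.4582 [0.5097, 0.2495, 0.2204, 1.5604, 0.0169, 0.0166, 0.0168, 0.0383]
1.6 0.2 0.4539 [0.5112, 0.2508, 0.2167, 1.5889, 0.094, 0.0167, 0.015, 0.0406]
1.6 0.35 0.445 [0.5107, 0.2509, 0.216, 1.5789, 0.1456, 0.0167, 0.0122, 0.0393]
1.75 0.0 0.4588 [0.511, 0.2506, 0.2167, 1.5821, 0.0888, 0.0163, 0.0157, 0.0409]
1.75 0.2 0.4486 [0.5102, 0.2506, 0.215, 1.5712, 0.1419, 0.0166, 0.0144, 0.0381]
1.75 0.35 0.451 [0.5107, 0.2505, 0.2173, 1.5885, 0.1125, 0.0171, 0.0131, 0.0433]
[0.07  0.091 0.224 0.06 ] yaw,pitch deg [90.5  8.3]
real	1m14.475s
user	1m44.933s
sys	0m36.559s
```

View pics/fit.png

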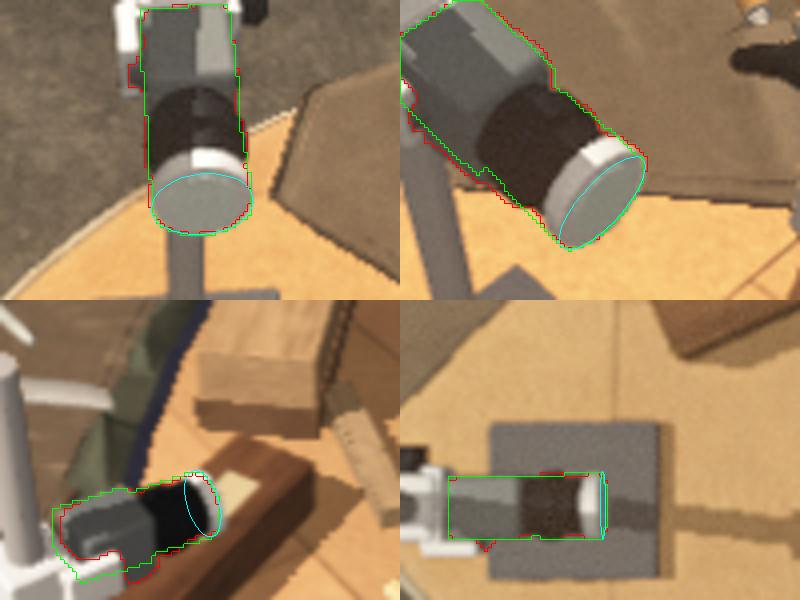

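```bash
python3 - <<'E'
from h import *
G=down([.508,-.085,.30],np.radians(-8.8))
C=plan(G)
plan(down([.508,-.085,.15],np.radians(-8.8)),start=C)
E
sed -e "s/^for n in ('scene','top'):/for n in ('scene','top'):\n    P.append(np.load(n+'.npy',allow_pickle=True).item());M.append(np.load(n+'m.npy'));continue/" \
 -e "s/r=render(p,x);o/r=render(p,x);V=np.ones_like(m); V[:,:200 if p is P[2] else 0]=0; r=r*V; m=m*V; o/" \
 -e "s/(1.4,1.6,1.75)/(1.57,)/" -e "s/(0.,.2,.35)/(.05,.14,.25)/" -e "s/maxiter=350/maxiter=600/" fit2.py > fit3.py; python3 fit3.py
```

```text
[[1.55,-4.83,-3.79,-0.0079,0.0244,-0.0032,1],[1.56,-4.83,-3.79,-0.0097,0.0238,-0.0031,1],[1.55,-4.82,-3.79,-0.0115,0.0229,-0.0029,1],[1.55,-4.83,-3.79,-0.0133,0.0221,-0.0024,1],[1.56,-4.83,-3.79,-0.0148,0.0211,-0.0018,1],[1.55,-4.83,-3.79,-0.0163,0.02,-0.0011,1],[1.55,-4.82,-3.79,-0.0177,0.0188,-0.0001,1],[1.56,-4.83,-3.8,-0.0189,0.0177,0.0009,1]]
[[1.55,-4.83,-3.79,-0.0198,0.0164,0.002,1]]
[[0,0,0,0,0,0.0375,1],[0,0,0,0,0,0.0375,1],[0,0,0,0,0,0.0375,1],[0,0,0,0,0,0.0375,1]]
1.57 0.05 0.3035 [0.5102, 0.2513, 0.2165, 1.5658, 0.0657, 0.0165, 0.0168, 0.037]
1.57 0.14 0.3027 [0.51, 0.2513, 0.2172, 1.5656, 0.0597, 0.0167, 0.0155, 0.0372]
1.57 0.25 0.3152 [0.5108, 0.2511, 0.2159, 1.5773, 0.1026, 0.0169, 0.0151, 0.0394]
[0.065 0.08  0.09  0.067] yaw,pitch deg [89.7  3.4]
```

drive_tool --pt "1.55 -4.83 -3.79 -0.0079 0.0244 -0.0032 1" --pt "1.56 -4.83 -3.79 -0.0097 0.0238 -0.0031 1" --pt "1.55 -4.82 -3.79 -0.0115 0.0229 -0.0029 1" --pt "1.55 -4.83 -3.79 -0.0133 0.0221 -0.0024 1" --pt "1.56 -4.83 -3.79 -0.0148 0.0211 -0.0018 1" --pt "1.55 -4.83 -3.79 -0.0163 0.02 -0.0011 1" --pt "1.55 -4.82 -3.79 -0.0177 0.0188 -0.0001 1" --pt "1.56 -4.83 -3.8 -0.0189 0.0177 0.0009 1"

```text
time: 5.65
tool_pos: [0.4974, -0.0637, 0.3024]
tcp_rot: [-2.421, -1.945, -0.12]
wrist_force: [0.4, -0.4, 0.1]
width: 1.002
grip_force: 0.0
```

drive_tool --pt "1.55 -4.83 -3.79 -0.0198 0.0164 0.002 1" --pt "0 0 0 0 0 0.0375 1" --pt "0 0 0 0 0 0.0375 1" --pt "0 0 0 0 0 0.0375 1" --pt "0 0 0 0 0 0.0375 1" --pt "0 0 0 0 0 0 1" --pt "0 0 0 0 0 0 1" --pt "0 0 0 0 0 0 1"

```text
time: 6.32
tool_pos: [0.5088, -0.0848, 0.1515]
tcp_rot: [2.384, 2.043, 0.003]
wrist_force: [-0.0, -0.5, 0.8]
width: 0.998
grip_force: 0.0
```

```bash
cat > fit4.py <<'E'
from h import *
from scipy.optimize import least_squares
from scipy.ndimage import map_coordinates
P=[np.load(n+'.npy',allow_pickle=True).item() for n in ('w2','w3','scene','top')]
G=[]
for p in P:
    g=cv2.GaussianBlur(p['color'].astype(np.float32),(0,0),.7)
    gx=cv2.Sobel(g,-1,1,0);gy=cv2.Sobel(g,-1,0,1);G.append((gx,gy))
th=np.linspace(0,2*np.pi,48,endpoint=False);off=np.arange(-3,3.01,.25)
def frame(x):
    a=np.array([np.cos(x[4])*np.cos(x[3]),np.cos(x[4])*np.sin(x[3]),np.sin(x[4])]);s=np.cross([0,0,1],a);s/=np.linalg.norm(s);return a,s,np.cross(a,s)
def lat(p,x,r,d0,d1):
    """silhouette side lines of a cylinder"""
    a,s,u=frame(x);c=x[:3];v=p['wc'][:3,3]-c;v=v-a*(v@a);R0=np.linalg.norm(v);e=v/R0;f=np.cross(a,e);al=np.arccos(r/R0);o=[]
    for sg in (1,-1):
        n=np.cos(al)*e+sg*np.sin(al)*f
        o+=[(c+d*a+r*n,c+d*a+1.05*r*n) for d in np.linspace(d0,d1,8)]
    return o
def feats(p,x):
    a,s,u=frame(x);c=x[:3]
    o=lat(p,x,.018,.001,.007)+2*lat(p,x,x[5],.014,.03)
    o+=[(c+.018*n,c+.019*n) for t in th for n in [np.cos(t)*s+np.sin(t)*u]]
    A=np.array([i[0] for i in o]);B=np.array([i[1] for i in o]);return proj(p,A),proj(p,B)
def meas(x):
    out=[]
    for p,(gx,gy) in zip(P,G):
        A,B=feats(p,x);n=(B-A)/np.linalg.norm(B-A,axis=1)[:,None]
        pts=A[:,None]+off[None,:,None]*n[:,None];cc=[pts[...,1],pts[...,0]]
        m=sum(np.abs(map_coordinates(gx[...,k],cc,order=1)*n[:,None,0]+map_coordinates(gy[...,k],cc,order=1)*n[:,None,1]) for k in range(3))
        m=m*np.exp(-off**2/8);j=m.argmax(1);w=np.clip(m.max(1)/300,0,1);out.append((A+off[j][:,None]*n,n,w))
    return out
def run(x):
    for it in range(25):
        M=meas(x)
        def res(y): return np.concatenate([(((feats(p,y)[0]-q)*n).sum(1))*w for p,(q,n,w) in zip(P,M)])
        s=least_squares(res,x,loss='soft_l1',f_scale=.5,max_nfev=8);x=s.x
    return x,s.cost
for x0 in ([.5102,.2513,.2165,1.566,.06,.0165],[.5107,.2509,.216,1.579,.146,.0165],[.511,.251,.215,1.58,.25,.0165]):
    x,c=run(np.array(x0));print(x.round(4).tolist(),round(c,2),np.degrees(x[3:5]).round(1))
E
python3 fit4.py
python3 - <<'E'
from h import *
p=shot('wrist');save(p,'w4.png');np.save('w4.npy',p,allow_pickle=True)
for k,z in (('strip',.034),('jig',.012),('punch',.023)):
    m=masks_of(p,k)[0];b=m['bbox'];print(k,round(m['score'],2),b)
    mm=m['mask'];np.save(k+'4.npy',mm);L=[]
    for c in (0,1):
        pts=[]
        for r in range(int(b[1])+8,int(b[3])-8,3):
            w=np.flatnonzero(mm[r]);
            if len(w): pts.append(((w[0]-.5) if c==0 else w[-1]+.5,r))
        W=atz(p,pts,z);vx,vy,x0,y0=cv2.fitLine(W[:,:2].astype(np.float32),cv2.DIST_HUBER,0,.01,.01).ravel();L.append((x0,y0));print(' edge yaw',np.degrees(np.arctan(vx/vy)).round(2),'x at y=-.08',(x0+(-.08-y0)*vx/vy).round(4))
    cm=(b[0]+b[2])/2;print(' ends y',atz(p,[(cm,b[1]),(cm,b[3])],z).round(4).tolist())
s=status.read_state();print(s['time'],s['tool_pos'],s['tcp_rot'],s['q'])
E
```

```text
[0.5102, 0.2527, 0.2161, 1.5422, 0.0414, 0.0181] 65.17 [88.4  2.4]
[0.5103, 0.2528, 0.216, 1.5436, 0.041, 0.0181] 65.35 [88.4  2.3]
[0.5103, 0.2527, 0.216, 1.5451, 0.042, 0.0181] 64.98 [88.5  2.4]
strip 0.82 [236.9, 85.2, 275.1, 258.6]
 edge yaw 8.75 x at y=-.08 0.4946
 edge yaw 8.6 x at y=-.08 0.5315
 ends y [[0.5264, 0.003, 0.034], [0.5007, -0.1656, 0.034]]
jig 0.66 [207.2, 1.2, 304.8, 282.5]
 edge yaw 8.86 x at y=-.08 0.4681
 edge yaw 8.79 x at y=-.08 0.5584
 ends y [[0.5379, 0.0762, 0.012], [0.4944, -0.2097, 0.012]]
punch 0.5 [249.1, 31.3, 262.4, 48.7]
 edge yaw -60.17 x at y=-.08 0.742
 edge yaw -89.06 x at y=-.08 7.9461
 ends y [[0.5333, 0.0487, 0.023], [0.5312, 0.0345, 0.023]]
6.5167 [ 0.50961444 -0.08468908  0.15349366] [2.38015377 2.04142705 0.00711673] [-2.12932679e-01  2.29133146e-02  2.02744523e+00  6.18725886e-05
  1.08379514e+00 -6.00448944e-02]
```

drive_tool --pt "0 0 0 0.004 0.0035 0.03 0.7" --pt "0 0 0 0 0 0.03 0.7" --pt "0 0 0 0 0 0.03 0.7" --pt "0 0 0 0 0 0.015 0.7" --pt "0 0 0 0 0 0 0.7" --pt "0 0 0 0 0 0 0.7"

```text
time: 7.02
tool_pos: [0.5121, -0.0808, 0.0463]
tcp_rot: [2.383, 2.044, 0.003]
wrist_force: [0.1, -0.0, -0.3]
width: 0.703
grip_force: 0.0
```

drive_tool --pt "0 0 0 0 0 0 0.7"

```text
time: 7.1
tool_pos: [0.5137, -0.0811, 0.0479]
tcp_rot: [2.381, 2.042, 0.006]
wrist_force: [0.3, -0.8, 0.7]
width: 0.699
grip_force: 0.0
```

drive_tool --pt "0 0 0 0 0 0 0.7"

```text
time: 7.18
tool_pos: [0.514, -0.0812, 0.0481]
tcp_rot: [2.38, 2.042, 0.007]
wrist_force: [0.3, -0.7, 0.2]
width: 0.699
grip_force: 0.0
```

```bash
python3 - <<'E'
from h import *
p=[]
for i in range(4):
    c=shot('wrist');p.append(status.read_state()['tool_pos'])
print(np.round(p,4).tolist(),status.read_state()['tcp_rot'],status.read_state()['width'],status.read_state()['time'])
save(c,'w5.png')
E
# fit with per-camera image offsets
sed -e "s/def res(y): return np.concatenate(\[(((feats(p,y)\[0\]-q)/def res(y): return np.concatenate([y[6:]*3]+[(((feats(p,y)[0]+y[6+2*i:8+2*i]-q)/" -e "s/for p,(q,n,w) in zip(P,M)\])/for i,(p,(q,n,w)) in enumerate(zip(P,M))])/" -e "s/for p,(gx,gy) in zip(P,G):/for i,(p,(gx,gy)) in enumerate(zip(P,G)):/" -e "s/A,B=feats(p,x);n=/A,B=feats(p,x);A=A+x[6+2*i:8+2*i];B=B+x[6+2*i:8+2*i];n=/" -e "s/run(np.array(x0))/run(np.array(x0+[0]*8))/" fit4.py > fit5.py; python3 fit5.py
```

```text
[[0.5138, -0.0812, 0.048], [0.5135, -0.0811, 0.0477], [0.5131, -0.081, 0.0473], [0.5128, -0.0809, 0.0469]] [2.38152035 2.04294174 0.00468397] 0.7002410579042023 7.3833
[0.5108, 0.2545, 0.2145, 1.5652, 0.035, 0.0181, -0.2308, 0.0297, 1.6117, 0.0328, -0.9164, -0.0373, -1.4482, 0.0691] 50.36 [89.7  2. ]
[0.5108, 0.2545, 0.2145, 1.5659, 0.036, 0.0181, -0.2295, 0.0321, 1.6287, 0.0308, -0.9451, -0.0349, -1.5253, 0.0708] 50.0 [89.7  2.1]
[0.5108, 0.2545, 0.2145, 1.5649, 0.036, 0.0181, -0.2497, 0.0299, 1.6017, 0.0331, -0.9332, -0.0364, -1.5231, 0.0617] 49.9 [89.7  2.1]
```

View pics/w5.png

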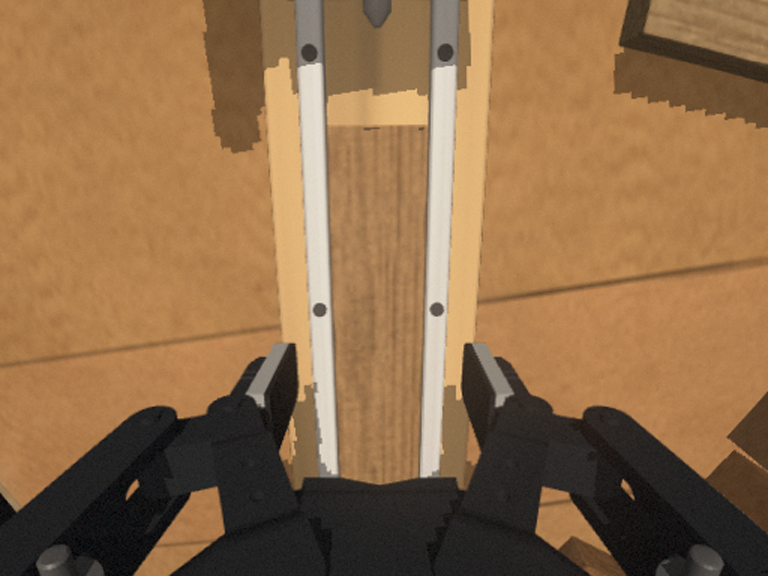

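drive_tool --pt "0 0 0 0 0 0.013 0.7" --pt "0 0 0 0 0 0.0125 0.7" --pt "0 0 0 0 0 0 0.5" --pt "0 0 0 0 0 0 0.3" --pt "0 0 0 0 0 0 0.2" --pt "0 0 0 0 0 0 0.2" --pt "0 0 0 0 0 0 0.2" --pt "0 0 0 0 0 0 0.2" --force 60

```text
time: 8.05
tool_pos: [0.5121, -0.0808, 0.0205]
tcp_rot: [2.383, 2.044, 0.003]
wrist_force: [-0.3, 0.2, -1.2]
width: 0.402
grip_force: 61.6
```

drive_tool --pt "0 0 0 0.01 0 0 0.2" --pt "0 0 0 0.01 0 0 0.2" --pt "0 0 0 0.01 0 0 0.2" --pt "0 0 0 0.005 0 0 0.2" --pt "0 0 0 0.004 0 0 0.2" --pt "0 0 0 0 0 0 0.2"

```text
time: 8.55
tool_pos: [0.5181, -0.0417, 0.0203]
tcp_rot: [2.381, 2.046, 0.002]
wrist_force: [-0.5, -3.2, 0.9]
width: 0.401
grip_force: 61.8
```

drive_tool --pt "0 0 0 0.002 0 0 0.2" --pt "0 0 0 0 0 0 0.2" --pt "0 0 0 0 0 0 0.2"

```text
time: 8.8
tool_pos: [0.5182, -0.0406, 0.0203]
tcp_rot: [2.382, 2.044, 0.002]
wrist_force: [-0.8, -4.8, 2.2]
width: 0.399
grip_force: 61.9
```

drive_tool --pt "0 0 0 0.002 0 0 0.2" --pt "0 0 0 0 0 0 0.2"

```text
time: 8.97
tool_pos: [0.5184, -0.039, 0.0203]
tcp_rot: [2.382, 2.044, 0.001]
wrist_force: [-1.3, -5.1, 2.1]
width: 0.404
grip_force: 62.0
```

drive_tool --pt "0 0 0 0.002 0 0 0.2" --pt "0 0 0 0.001 0 0 0.2" --pt "0 0 0 0 0 0 0.2"

```text
time: 9.22
tool_pos: [0.5188, -0.0365, 0.0203]
tcp_rot: [2.381, 2.044, 0.0]
wrist_force: [-1.4, -7.3, 1.9]
width: 0.4
grip_force: 62.0
```

drive_tool --pt "0 0 0 0.0015 0 0 0.2" --pt "0 0 0 0 0 0 0.2"

```text
time: 9.38
tool_pos: [0.519, -0.0351, 0.0203]
tcp_rot: [2.381, 2.044, 0.0]
wrist_force: [-0.6, -9.4, 1.4]
width: 0.403
grip_force: 62.0
```

drive_tool --pt "0 0 0 0.0015 0 0 0.2" --pt "0 0 0 0 0 0 0.2"

```text
time: 9.55
tool_pos: [0.5191, -0.0347, 0.0203]
tcp_rot: [2.38, 2.044, -0.002]
wrist_force: [-1.2, -13.1, 1.5]
width: 0.406
grip_force: 62.0
```

drive_tool --pt "0 0 0 0.0015 0 0 0.2" --pt "0 0 0 0 0 0 0.2"

```text
time: 9.72
tool_pos: [0.5191, -0.0347, 0.0203]
tcp_rot: [2.378, 2.044, -0.005]
wrist_force: [-2.5, -18.9, 1.7]
width: 0.4
grip_force: 62.0
```

drive_tool --pt "0 0 0 0.001 0 0 0.2" --pt "0 0 0 0 0 0 0.2" --pt "0 0 0 0 0 0 0.2" --pt "0 0 0 0 0 0 0.2" --pt "0 0 0 0 0 0 0.2" --pt "0 0 0 0 0 0 0.2" --pt "0 0 0 0 0 0 0.2" --pt "0 0 0 0 0 0 0.2"

```text
time: 10.38
tool_pos: [0.5192, -0.0346, 0.0203]
tcp_rot: [2.377, 2.044, -0.006]
wrist_force: [-3.5, -21.2, 2.7]
width: 0.402
grip_force: 62.0
```

drive_tool --pt "0 0 0 0 0 0 0.2" --pt "0 0 0 0 0 0 0.2" --pt "0 0 0 0 0 0 0.2" --pt "0 0 0 0 0 0 0.2" --pt "0 0 0 0 0 0 0.2" --pt "0 0 0 0 0 0 0.2" --pt "0 0 0 0 0 0 0.2" --pt "0 0 0 0 0 0 0.2"

```text
time: 11.05
tool_pos: [0.5192, -0.0346, 0.0203]
tcp_rot: [2.377, 2.044, -0.006]
wrist_force: [-3.5, -22.4, 2.0]
width: 0.405
grip_force: 62.0
```

drive_tool --pt "0 0 0 0 0 0 0.2" --pt "0 0 0 0 0 0 0.2" --pt "0 0 0 0 0 0 0.2" --pt "0 0 0 0 0 0 0.2"

```text
time: 11.38
tool_pos: [0.5191, -0.0347, 0.0203]
tcp_rot: [2.377, 2.044, -0.006]
wrist_force: [-3.9, -21.6, 1.9]
width: 0.405
grip_force: 62.0
```

Run:
```python
from h import *
p=shot('wrist');save(p,'w6.png')
b=masks_of(p,'strip')[0]['bbox'];print(b,atz(p,[((b[0]+b[2])/2,b[1])],.034))
for n in ('punch',):
  for m in masks_of(p,n)[:2]:print(n,m['score'],m['bbox'],m['mask'].sum())
s=status.read_state();print(s['time'],s['tool_pos'],s['wrist_force'])
```

```text
[214.3, 75.7, 294.8, 320.7] [[0.53320627 0.04835025 0.034     ]]
punch 0.56 [430.7, 61.0, 510.4, 122.5] 3904
11.5333 [ 0.51915506 -0.03466571  0.02031786] [ -3.30739832 -23.28687624   2.41091702]
```

View pics/w6.png

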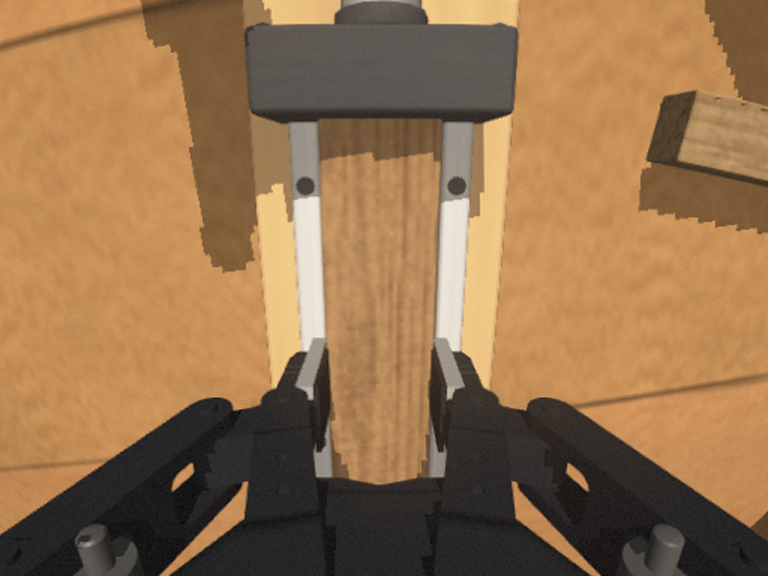

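drive_tool --pt "0 0 0 -0.006 0 0 0.2" --pt "0 0 0 -0.01 0 0 0.2" --pt "0 0 0 -0.01 0 0 0.2" --pt "0 0 0 0 0 0 0.2" --pt "0 0 0 0 0 -0.01 0.2" --pt "0 0 0 0 0 -0.03 0.2" --pt "0 0 0 0 0 -0.04 0.2" --pt "0 0 0 0 0 -0.04 0.2"

```text
time: 12.2
tool_pos: [0.5135, -0.0545, 0.1402]
tcp_rot: [-2.383, -2.044, 0.001]
wrist_force: [1.0, -0.9, -0.9]
width: 0.402
grip_force: 61.7
```

```bash
sed -e "s/^    A=np.array(\[i\[0\]/    o+=[(c+d*a+i*x[14]*s+x[15]*u,c+d*a+1.05*i*x[14]*s+1.05*x[15]*u) for d in np.linspace(.047,.068,10) for i in (1,-1)]\n    A=np.array([i[0]/" -e "s/y\[6:\]\*3/y[6:14]*PR/" -e "/^for x0 in/,\$d" fit5.py > fit6.py
cat >> fit6.py <<'E'
x=np.load('lens.npy')
allP,allG=P,G
for PR in (3,30):
  for sel in ([0,1,2,3],[0,1],[0,2,3],[1,2,3]):
    P=[allP[i] for i in sel];G=[allG[i] for i in sel];b=None
    for p0 in (.03,.1,.18):
      r=run(np.array([.5104,.252,.216,1.566,p0,.0175]+[0]*8+[.0167,.0165]))
      if b is None or r[1]<b[1]: b=r
    print(PR,sel,b[0][:6].round(4).tolist(),b[0][14:].round(4),round(b[1],1),np.degrees(b[0][3:5]).round(1))
E
python3 fit6.py; python3 -c "
from h import *
s=status.read_state();print(s['tool_pos'],s['tcp_rot'],s['wrist_force'],s['grip_force'])"
```

```text
3 [0, 1, 2, 3] [0.5111, 0.2543, 0.2147, 1.593, 0.0393, 0.018] [0.0184 0.0159] 60.7 [91.3  2.3]
3 [0, 1] [0.5101, 0.2508, 0.2182, 1.5515, 0.0299, 0.0181] [ 0.0173 -0.0149] 24.3 [88.9  1.7]
3 [0, 2, 3] [0.5108, 0.2578, 0.2115, 1.5858, 0.024, 0.0178] [0.0181 0.0166] 45.9 [90.9  1.4]
3 [1, 2, 3] [0.5126, 0.2546, 0.2137, 1.6133, 0.0459, 0.0179] [0.0194 0.0167] 44.2 [92.4  2.6]
30 [0, 1, 2, 3] [0.5105, 0.2514, 0.2172, 1.5886, 0.0465, 0.0179] [0.0187 0.0148] 74.9 [91.   2.7]
30 [0, 1] [0.5102, 0.2504, 0.2186, 1.5786, 0.0401, 0.018] [0.0189 0.0096] 26.5 [90.4  2.3]
30 [0, 2, 3] [0.5108, 0.2572, 0.2169, 1.5856, -0.054, 0.0181] [0.0179 0.0128] 42.6 [90.8 -3.1]
30 [1, 2, 3] [0.5108, 0.2582, 0.217, 1.5946, -0.0074, 0.0181] [0.0192 0.0188] 45.5 [91.4 -0.4]
[ 0.51354958 -0.05447416  0.14022359] [-2.38288876e+00 -2.04436379e+00  1.10001246e-03] [ 0.95459664 -0.89034467 -0.92918191] 61.66712164878845
```

```bash
sed '/^x=np.load/,$d' fit6.py > fit7.py
cat >> fit7.py <<'E'
import sys
PR=5;al,ag=P,G
for sel in ([0,1],[2],[3],[0,1,2,3]):
  o=[]
  for pd in (-2,0,2,4,6,8,10,12):
    P=[al[i] for i in sel];G=[ag[i] for i in sel];pf=np.radians(pd);b=9e9
    f0=feats
    x=np.array([.5105,.2518,.2168,1.577,pf,.018]+[0]*8+[.018,.0165])
    for it in range(15):
        M=meas(x);x0=np.array([.5105,.2518,.2168,1.577,pf,.018]+[0]*8+[.018,.0165])
        def res(y):
            y=y.copy();y[4]=pf
            return np.concatenate([y[6:14]*PR,(y-x0)[[0,1,2]]/.003,(y-x0)[[3]]/.05,(y-x0)[[5,14,15]]/.001]+[(((feats(p,y)[0]+y[6+2*i:8+2*i]-q)*n).sum(1))*w for i,(p,(q,n,w)) in enumerate(zip(P,M))])
        s=least_squares(res,x,loss='soft_l1',f_scale=.5,max_nfev=5);x=s.x
    o.append(round(s.cost,1))
  print(sel,o)
E
python3 fit7.py
python3 - <<'E'
from h import *
now=T([.5191,-.0347,.0203],[2.377,2.044,-.006])
ya=np.radians(8.75)
def strip(y,zhint=[0,0,1]):
    x=np.cross(y,zhint);x/=np.linalg.norm(x);return np.c_[x,y,np.cross(x,y)]
S=np.eye(4);S[:3,:3]=strip(np.array([np.sin(ya),np.cos(ya),0]))
# marked end in the world when home: 84 mm ahead of TCP along strip, z .023
S[:3,3]=now[:3,3]+.084*S[:3,1];S[2,3]=.023
tm=np.linalg.inv(now)@S;print('marked in tool',tm.round(4).tolist());np.save('tm.npy',tm)
def goal(P,yaw,pit,d=.08):
    a=np.array([np.cos(pit)*np.cos(yaw),np.cos(pit)*np.sin(yaw),np.sin(pit)]);E=np.eye(4);E[:3,:3]=strip(a);E[:3,3]=np.array(P)-d*a;return E@np.linalg.inv(tm)
G=goal([.5106,.252,.2166],np.radians(90.3),np.radians(4));print(G.round(4).tolist())
V=G.copy();V[:3,3]+=[0,-.10,0]
C=plan(V,claw=.2);print();plan(G,claw=.2,start=C,n=6)
E
```

```text
[0, 1] [np.float64(1223.8), np.float64(1470.9), np.float64(1374.7), np.float64(69.7), np.float64(570.0), np.float64(1421.8), np.float64(1256.9), np.float64(1261.5)]
[2] [np.float64(521.4), np.float64(674.9), np.float64(181.1), np.float64(227.2), np.float64(212.4), np.float64(683.4), np.float64(236.2), np.float64(306.5)]
[3] [np.float64(27.8), np.float64(307.7), np.float64(433.7), np.float64(422.7), np.float64(388.4), np.float64(250.3), np.float64(33.0), np.float64(176.9)]
[0, 1, 2, 3] [np.float64(70.4), np.float64(2497.1), np.float64(1168.6), np.float64(2313.4), np.float64(184.1), np.float64(382.9), np.float64(233.8), np.float64(415.4)]
marked in tool [[-0.0023, 1.0, -0.0072, 0.084], [1.0, 0.0024, 0.0025, 0.0002], [0.0025, -0.0072, -1.0, -0.0033], [0.0, 0.0, 0.0, 1.0]]
[[-0.0076, 1.0, 0.0022, 0.5115], [0.998, 0.0074, 0.0626, 0.0886], [0.0626, 0.0027, -0.998, 0.2025], [0.0, 0.0, 0.0, 1.0]]
[[0.01,1.77,-4.59,0.0211,-0.0044,-0.0311,0.2],[0.02,1.77,-4.59,0.0224,-0.0026,-0.0304,0.2]]

[[0,0,0,0.0166,0.0001,0.001,0.2],[0,0,0,0.0167,0.0002,0.0011,0.2],[0,0,0,0.0166,0.0001,0.001,0.2],[0,0,0,0.0166,0.0001,0.0011,0.2],[0,0,0,0.0167,0.0001,0.001,0.2],[0,0,0,0.0166,0.0002,0.001,0.2]]fit7.py:14: RuntimeWarning: invalid value encountered in arccos
  a,s,u=frame(x);c=x[:3];v=p['wc'][:3,3]-c;v=v-a*(v@a);R0=np.linalg.norm(v);e=v/R0;f=np.cross(a,e);al=np.arccos(r/R0);o=[]
```

```bash
sed -i -e "s/y=y.copy();y\[4\]=pf/pass/" -e "s/np.concatenate(\[y\[6:14\]\*PR,/np.concatenate([y[6:14]*PR,[(y[4]-pf)*3000],/" -e "s/max_nfev=5/max_nfev=15,x_scale=np.array([.002]*3+[.02,.02,.001]+[1]*8+[.001,.001])/" fit7.py; python3 fit7.py
```

```text
[0, 1] [np.float64(32.5), np.float64(34.7), np.float64(29.2), np.float64(29.1), np.float64(31.7), np.float64(25.6), np.float64(29.9), np.float64(32.5)]
[2] [np.float64(20.0), np.float64(17.1), np.float64(15.9), np.float64(14.7), np.float64(15.2), np.float64(15.5), np.float64(28.4), np.float64(30.0)]
[3] [np.float64(11.2), np.float64(10.7), np.float64(10.3), np.float64(12.4), np.float64(13.1), np.float64(11.7), np.float64(9.8), np.float64(9.6)]
[0, 1, 2, 3] [np.float64(64.0), np.float64(63.6), np.float64(68.4), np.float64(67.9), np.float64(69.1), np.float64(70.0), np.float64(68.6), np.float64(70.4)]
```

drive_tool --pt "0.01 1.77 -4.59 0.0211 -0.0044 -0.0311 0.2" --pt "0.02 1.77 -4.59 0.0224 -0.0026 -0.0304 0.2" --pt "0 0 0 0 0 0 0.2" --pt "0 0 0 0 0 0 0.2" --pt "0 0 0 0 0 0 0.2"

```text
time: 12.62
tool_pos: [0.5123, -0.012, 0.2017]
tcp_rot: [-2.185, -2.202, -0.073]
wrist_force: [-2.0, -0.2, -1.8]
width: 0.403
grip_force: 61.8
```

Run:
```python
from h import *
plan(down([.68,.17,.28],np.radians(30),pitch=np.radians(55)),claw=.2)
```

```text
[[1.69,5.6,-2.95,0.0206,0.0188,-0.0074,0.2],[1.69,5.6,-2.94,0.0202,0.0197,-0.0059,0.2],[1.7,5.61,-2.95,0.0197,0.0206,-0.0046,0.2],[1.69,5.6,-2.95,0.019,0.0214,-0.0033,0.2],[1.69,5.6,-2.94,0.0181,0.0223,-0.0021,0.2],[1.69,5.6,-2.95,0.0171,0.0232,-0.001,0.2],[1.69,5.61,-2.94,0.016,0.024,-0.0002,0.2],[1.7,5.6,-2.95,0.0147,0.0248,0.0006,0.2]]
[[1.69,5.6,-2.95,0.0133,0.0256,0.0013,0.2]]
```

drive_tool --pt "1.69 5.6 -2.95 0.0206 0.0188 -0.0074 0.2" --pt "1.69 5.6 -2.94 0.0202 0.0197 -0.0059 0.2" --pt "1.7 5.61 -2.95 0.0197 0.0206 -0.0046 0.2" --pt "1.69 5.6 -2.95 0.019 0.0214 -0.0033 0.2" --pt "1.69 5.6 -2.94 0.0181 0.0223 -0.0021 0.2" --pt "1.69 5.6 -2.95 0.0171 0.0232 -0.001 0.2" --pt "1.69 5.61 -2.94 0.016 0.024 -0.0002 0.2" --pt "1.7 5.6 -2.95 0.0147 0.0248 0.0006 0.2"

```text
time: 13.28
tool_pos: [0.6622, 0.149, 0.2698]
tcp_rot: [-1.233, -1.983, -0.541]
wrist_force: [0.3, -0.1, -0.9]
width: 0.402
grip_force: 61.8
```

drive_tool --pt "1.69 5.6 -2.95 0.0133 0.0256 0.0013 0.2" --pt "0 0 0 0 0 0 0.2" --pt "0 0 0 0 0 0 0.2" --pt "0 0 0 0 0 0 0.2" --pt "0 0 0 0 0 0 0.2" --pt "0 0 0 0 0 0 0.2"

```text
time: 13.78
tool_pos: [0.6801, 0.1691, 0.2826]
tcp_rot: [-1.123, -1.946, -0.586]
wrist_force: [0.5, -0.8, 0.0]
width: 0.403
grip_force: 61.8
```

```bash
python3 - <<'E'
from h import *
p=shot('wrist');save(p,'w7.png');np.save('w7.npy',p,allow_pickle=True)
for m in masks_of(p,'lens')[:2]: print(m['score'],m['bbox'],m['mask'].sum())
np.save('w7m.npy',masks_of(p,'lens')[0]['mask'])
print(proj(p,[[.5106,.252,.2166],[.5106,.332,.2222]]))
s=status.read_state();print(s['time'],s['tool_pos'],s['tcp_rot'],s['wrist_force'],s['q'])
E
sed -e "s/for f in ('w2','w3')/for f in ('w2','w3','w7')/" -e "s/P\[2\]/P[3]/" -e "s/(.05,.14,.25)/(.02,.08,.2,)/" fit3.py >fit8.py; python3 fit8.py
sed -e "s/('w2','w3','scene','top')/('w2','w3','scene','top','w7')/" -e '/^x=np.load/,$d' -e "s/y\[6:14\]\*PR/y[6:16]*PR/" -e "s/x\[14\]/x[16]/g" -e "s/x\[15\]/x[17]/g" fit6.py > fit9.py
cat >> fit9.py <<'E'
al,ag=P,G
for PR in (3,30):
  for sel in ([0,1,2,3,4],[0,1,4],[1,4],[4,3]):
    P=[al[i] for i in sel];G=[ag[i] for i in sel];b=None
    for p0 in (.03,.1,.18):
      r=run(np.array([.5104,.252,.216,1.57,p0,.018]+[0]*10+[.0175,.0165]))
      if b is None or r[1]<b[1]: b=r
    print(PR,sel,b[0][:6].round(4).tolist(),b[0][16:].round(4),round(b[1],1),np.degrees(b[0][3:5]).round(1))
E
python3 fit9.py
```

```text
0.93 [143.3, 83.2, 208.8, 150.5] 2488
[[156.11497873 139.72407266]
 [199.23113874  98.6124367 ]]
13.9333 [0.68034205 0.16928783 0.28285286] [-1.12249966 -1.94687038 -0.58657233] [ 0.72100418  0.3462019  -1.11741843] [-0.12400205  0.60590055  1.3040134   0.74660575  1.84629841 -0.67491227]
1.57 0.02 0.3917 [0.5097, 0.2511, 0.2176, 1.5602, 0.0389, 0.0167, 0.0174, 0.0386]
1.57 0.08 0.3886 [0.5101, 0.2512, 0.2169, 1.5684, 0.0606, 0.0166, 0.0168, 0.0379]
1.57 0.2 0.4188 [0.5104, 0.2508, 0.2152, 1.571, 0.1188, 0.0166, 0.015, 0.037]
[0.068 0.081 0.086 0.085 0.068] yaw,pitch deg [89.9  3.5]
3 [0, 1, 2, 3, 4] [0.5103, 0.2515, 0.217, 1.5821, 0.0478, 0.018] [0.0181 0.0154] 76.3 [90.6  2.7]
3 [0, 1, 4] [0.5103, 0.2509, 0.2177, 1.5702, 0.0435, 0.0181] [ 0.0186 -0.0107] 36.2 [90.   2.5]
3 [1, 4] [0.5105, 0.2508, 0.2176, 1.5717, 0.0434, 0.018] [0.0156 0.0184] 19.8 [90.   2.5]
3 [4, 3] [0.5091, 0.2518, 0.2162, 1.5629, 0.0581, 0.0179] [0.0179 0.0169] 23.5 [89.5  3.3]
30 [0, 1, 2, 3, 4] [0.5103, 0.251, 0.2174, 1.5789, 0.0438, 0.0179] [0.0185 0.015 ] 85.7 [90.5  2.5]
30 [0, 1, 4] [0.5103, 0.2509, 0.2178, 1.5668, 0.0402, 0.0181] [0.0196 0.0096] 39.8 [89.8  2.3]
30 [1, 4] [0.5105, 0.2507, 0.2178, 1.5702, 0.0406, 0.0179] [0.0155 0.0185] 21.3 [90.   2.3]
30 [4, 3] [0.5094, 0.2515, 0.2167, 1.5607, 0.057, 0.0179] [0.018  0.0171] 22.1 [89.4  3.3]Traceback (most recent call last):
  File "fit8.py", line 43, in <module>
    cv2.imwrite('pics/fit.png',np.vstack([np.hstack(t[:2]),np.hstack(t[2:])]))
                               ~~~~~~~~~^^^^^^^^^^^^^^^^^^^^^^^^^^^^^^^^^^^^^
    return _nx.concatenate(arrs, 0, dtype=dtype, casting=casting)
           ~~~~~~~~~~~~~~~^^^^^^^^^^^^^^^^^^^^^^^^^^^^^^^^^^^^^^^
ValueError: all the input array dimensions except for the concatenation axis must match exactly, but along dimension 1, the array at index 0 has size 800 and the array at index 1 has size 1200
```

```bash
cat >> h.py <<'E'
def strip(y,zhint=[0,0,1]):
    x=np.cross(y,zhint);x/=np.linalg.norm(x);return np.c_[x,y,np.cross(x,y)]
def goal(P=(.5103,.251,.2173),yaw=np.radians(90.),pit=np.radians(2.9),d=.08):
    a=np.array([np.cos(pit)*np.cos(yaw),np.cos(pit)*np.sin(yaw),np.sin(pit)]);E=np.eye(4);E[:3,:3]=strip(a);E[:3,3]=np.array(P)-d*a;return E@np.linalg.inv(np.load('tm.npy'))
E
python3 - <<'E'
from h import *
p=np.load('w7.npy',allow_pickle=True).item();p['shot']
G=goal();V=G.copy();V[:3,3]+=[0,-.08,0]
C=plan(V,claw=.2);plan(G,claw=.2,start=C,n=6);print(G.round(4).tolist())
E
```

```text
[[-1.64,-5.69,3.01,-0.0104,-0.0254,-0.0002,0.2],[-1.65,-5.7,3.02,-0.0118,-0.0248,0.0002,0.2],[-1.64,-5.69,3.01,-0.013,-0.0241,0.0008,0.2],[-1.64,-5.69,3.01,-0.0141,-0.0235,0.0013,0.2],[-1.65,-5.69,3.02,-0.0152,-0.0228,0.0022,0.2],[-1.64,-5.7,3.01,-0.0161,-0.022,0.0031,0.2],[-1.64,-5.69,3.01,-0.0168,-0.0212,0.0041,0.2],[-1.65,-5.69,3.02,-0.0175,-0.0205,0.0053,0.2]]
[[-1.64,-5.7,3.01,-0.018,-0.0197,0.0064,0.2]]
[[0,0,0,0.0133,0,0.0006,0.2],[0,0,0,0.0133,0,0.0006,0.2],[0,0,0,0.0133,0.0001,0.0005,0.2],[0,0,0,0.0134,0,0.0006,0.2],[0,0,0,0.0133,0,0.0006,0.2],[0,0,0,0.0133,0,0.0006,0.2]]
[[-0.0023, 1.0, 0.0025, 0.5103], [0.9991, 0.0022, 0.0434, 0.0873], [0.0434, 0.0026, -0.9991, 0.2063], [0.0, 0.0, 0.0, 1.0]]
```

drive_tool --pt "-1.64 -5.69 3.01 -0.0104 -0.0254 -0.0002 0.2" --pt "-1.65 -5.7 3.02 -0.0118 -0.0248 0.0002 0.2" --pt "-1.64 -5.69 3.01 -0.013 -0.0241 0.0008 0.2" --pt "-1.64 -5.69 3.01 -0.0141 -0.0235 0.0013 0.2" --pt "-1.65 -5.69 3.02 -0.0152 -0.0228 0.0022 0.2" --pt "-1.64 -5.7 3.01 -0.0161 -0.022 0.0031 0.2" --pt "-1.64 -5.69 3.01 -0.0168 -0.0212 0.0041 0.2" --pt "-1.65 -5.69 3.02 -0.0175 -0.0205 0.0053 0.2"

```text
time: 14.6
tool_pos: [0.5286, 0.0244, 0.2149]
tcp_rot: [-2.082, -2.195, -0.125]
wrist_force: [-0.2, -0.4, -1.2]
width: 0.401
grip_force: 61.8
```

drive_tool --pt "-1.64 -5.7 3.01 -0.018 -0.0197 0.0064 0.2" --pt "0 0 0 0.0133 0 0.0006 0.2" --pt "0 0 0 0.0133 0 0.0006 0.2" --pt "0 0 0 0.0134 0 0.0006 0.2" --pt "0 0 0 0.0133 0 0.0006 0.2" --pt "0 0 0 0.0133 0 0.0006 0.2" --pt "0 0 0 0.0134 0 0.0005 0.2" --pt "0 0 0 0 0 0 0.2"

```text
time: 15.27
tool_pos: [0.5097, 0.0896, 0.2058]
tcp_rot: [-2.195, -2.203, -0.052]
wrist_force: [-0.4, -0.6, -1.2]
width: 0.403
grip_force: 61.8
```

drive_tool --pt "0 0 0 0 0 0 0.2" --pt "0 0 0 0 0 0 0.2" --pt "0 0 0 0 0 0 0.2" --pt "0 0 0 0 0 0 0.2"

```text
time: 15.6
tool_pos: [0.5103, 0.0871, 0.2048]
tcp_rot: [-2.197, -2.201, -0.048]
wrist_force: [-0.1, -0.5, -0.8]
width: 0.406
grip_force: 61.8
```

Run:
```python
from h import *
G=goal();t=np.load('tm.npy')
for n in ('top','scene','wrist'):
    p=shot(n);m=masks_of(p,'strip');l=masks_of(p,'lens') if n!='wrist' else []
    A=tcp();E=A@t
    c=np.array([[i,j,k] for i in (-.018,.018) for j in (0,-.17) for k in (-.011,.011)])@E[:3,:3].T+E[:3,3]
    q=proj(p,c);pb=[*q.min(0).round(1),*q.max(0).round(1)]
    print(n,'model bbox',np.array(pb).tolist(),'seen',[(round(i['score'],2),i['bbox']) for i in m[:2]],'lens',[i['bbox'] for i in l[:1]])
D=np.linalg.inv(G)@A;print('pose err mm',(D[:3,3]*1e3).round(1),'deg',np.degrees(R.from_matrix(D[:3,:3]).as_rotvec()).round(2))
s=status.read_state();print(s['time'],s['tool_pos'],s['wrist_force'],s['grip_force'],np.abs(s['joint_vel']).max())
```

```text
top model bbox [205.8, 223.1, 285.1, 241.0] seen [] lens [[128.4, 227.1, 170.8, 245.4]]
scene model bbox [241.8, 156.4, 311.1, 194.9] seen [(0.57, [244.0, 158.3, 313.0, 196.2])] lens [[179.4, 190.6, 220.8, 219.1]]
wrist model bbox [209.8, 75.8, 293.6, 374.0] seen [(0.63, [214.2, 78.3, 294.9, 323.6])] lens []
pose err mm [0.2 0.  1.8] deg [ 0.18  0.04 -0.01]
16.0 [0.5103182  0.08760556 0.20454103] [-0.61243782  0.17150646 -1.15058125] 61.75487995147705 0.002546547869617025
```

drive_tool --pt "0 0 0 0.0005 -0.0005 -0.0017 0.2" --pt "0 0 0 0 0 0 0.2" --pt "0 0 0 0 0 0 0.2" --pt "0 0 0 0 0 0 0.2" --pt "0 0 0 0 0 0 0.2" --pt "0 0 0 0 0 0 0.2"

```text
time: 16.5
tool_pos: [0.5098, 0.0882, 0.2063]
tcp_rot: [-2.196, -2.202, -0.048]
wrist_force: [-0.9, -0.0, -1.7]
width: 0.405
grip_force: 61.8
```

```bash
python3 -c "
from h import *
print(workorder.finish_job())"
```

```text
the job is handed in; nothing more can be done
None
```

I pushed the strip fully home and held it there for about 1.7 s at 20 N or more. I then lifted it out and handed the job in at about 16.5 s, with the strip held still about 8 cm in front of the lens. The camera's tip was hard to measure: most fits put it near 3°, which I used, but some early ones read up to 8°.

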